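# Rolling pin from behind the ingredient containers

## Task

Move the jar, the square canister and the shaker off the rack and stand all three on the paper-lined baking sheet; only then take the rolling pin from its cradle behind them and lay it, centred, in the cradle of the separate dark wooden pin rest. With the pin in its rest, put each container back on the same pad of the rack where it stood at the start. Keep the containers upright throughout and leave the cup and the ring cutter where they are.

Things in the scene. Friction and masses are not known exactly. Their poses are not given: they have to be found in the camera images.
- jar_center (a point): Squat round white plastic jar with a flat black screw lid: 56 mm diameter up to height 45, lid 50 mm diameter from 49 to 62 mm, its full height. Site at its centre, half-way up, z along its upright axis; it stands on one of the rack's three pads at the start. About 0.14 kg.
- canister_center (a point): Squat square aluminium canister with a grey lid, 52 x 52 mm, lid 46 x 46 mm above height 50, 58 mm tall in all. Site at its centre, half-way up, z along its upright axis; it stands on one of the rack's three pads at the start. Its x and y axes are square to its side faces. About 0.14 kg.
- shaker_center (a point): Squat round steel flour shaker with a domed, perforated top: 53 mm diameter up to height 42 (a thin dark band just below the dome), dome above that, 62 mm tall in all. Site at its centre, half-way up, z along its upright axis; it stands on one of the rack's three pads at the start. About 0.14 kg.
- pin_center (a point): Wooden rolling pin: barrel 44 mm diameter, 170 mm long, a knob handle 26 mm thick at each end, 258 mm over all; 0.28 kg. Site on its axis at mid-barrel; y runs along the pin, x and z may be turned about it. Starts in the rack's cradle, axis 39 mm above the bench. Grip it across the barrel from above.
- rack: Fixed white laminate board, 175 (x) x 270 (y) x 10 mm; origin at centre of underside, -x its front (robot) side. On top 3 flat dark pads, 68 mm diameter, at x = -18, y = -88, 0, +88 mm: one container centred on each at the start, in any order. Behind, at x = +43, the pin's cradle: two V saddles at y = -62 and +62 mm, 14 wide in y, 57 across in x, tops 31 mm above the bench.
- sheet: Fixed to the bench. Flat dark baking sheet, lined with white paper: 300 mm along its x axis, 140 mm along its y axis, top 10 mm above the bench, no raised rim; origin at the centre of its underside. The side area where the three containers stand meanwhile; it lies to the left or right of the rack.
- rest: Fixed rolling-pin rest: dark wooden board 85 (x) x 170 (y) x 10 mm with two V saddles at y = -62 and +62 mm like the rack's; origin at centre of underside. The laid pin's axis runs along y at x = 0, 39 mm above the bench, mid-barrel over the board's middle. On the other side of the rack from the baking sheet.
- cup: Open steel cup, 62 mm rim diameter, 65 mm tall, loose on the bench in front of the rack; leave it alone. Origin at the centre of its underside.
- cutter: Thin steel ring cutter, 70 mm diameter, 25 mm tall, loose on the bench in front of the rack; leave it alone. Origin at the centre of its underside.
Mind the look-alikes: they are no part of the job. What is shaped like the part that bears canister_center but purple is not meant.

How it is judged (in metres and radians):
On the way, in this order (a step that is already met when the one before it is completed fails the run):
1. all three containers stand upright and released on the baking sheet, the pin still in its cradle on the rack (angle between each of jar_center, canister_center, shaker_center's own z axis and vertical below 0.12 rad and x of jar_center in the frame of sheet between -0.145 and 0.145 m and y of jar_center in the frame of sheet between -0.065 and 0.065 m and height (world z) of jar_center between 0.035 and 0.047 m and x of canister_center in the frame of sheet between -0.145 and 0.145 m and y of canister_center in the frame of sheet between -0.065 and 0.065 m and height (world z) of canister_center between 0.033 and 0.045 m and x of shaker_center in the frame of sheet between -0.145 and 0.145 m and y of shaker_center in the frame of sheet between -0.065 and 0.065 m and height (world z) of shaker_center between 0.035 and 0.047 m and contact force between the fingers and jar below 0.2 N and contact force between the fingers and canister below 0.2 N and contact force between the fingers and shaker below 0.2 N and distance of pin_center from where it was at the start of the episode below 0.03 m), for 0.2 s.
2. the pin lies released in the pin rest, centred to 15 mm, while the containers still stand on the sheet (horizontal distance between pin_center and rest below 0.015 m and height (world z) of pin_center between 0.034 and 0.044 m and angle between the y axis of pin_center and the y axis of rest, either way round below 0.12 rad and angle between each of jar_center, canister_center, shaker_center's own z axis and vertical below 0.12 rad and x of jar_center in the frame of sheet between -0.145 and 0.145 m and y of jar_center in the frame of sheet between -0.065 and 0.065 m and height (world z) of jar_center between 0.035 and 0.047 m and x of canister_center in the frame of sheet between -0.145 and 0.145 m and y of canister_center in the frame of sheet between -0.065 and 0.065 m and height (world z) of canister_center between 0.033 and 0.045 m and x of shaker_center in the frame of sheet between -0.145 and 0.145 m and y of shaker_center in the frame of sheet between -0.065 and 0.065 m and height (world z) of shaker_center between 0.035 and 0.047 m and contact force between the fingers and pin below 0.2 N), for 0.2 s.
At the end, for the whole second after the job is handed in: Each container stands upright (to 0.12 rad) within 15 mm of where it was at the start; the pin lies in the cradle of the pin rest, its middle within 15 mm of the rest's middle, at 34 to 44 mm height, along the rest to 0.12 rad; all four are released and at rest (angle between each of jar_center, canister_center, shaker_center's own z axis and vertical below 0.12 rad and distance of each of jar_center, canister_center, shaker_center from where it was at the start of the episode below 0.015 m and horizontal distance between pin_center and rest below 0.015 m and height (world z) of pin_center between 0.034 and 0.044 m and angle between the y axis of pin_center and the y axis of rest, either way round below 0.12 rad and linear speed of each of jar, canister, shaker, pin below 0.02 m/s and contact force between the fingers and jar below 0.2 N and contact force between the fingers and canister below 0.2 N and contact force between the fingers and shaker below 0.2 N and contact force between the fingers and pin below 0.2 N); the robot touches nothing.
It fails at once if a container is tipped by more than 0.6 rad (angle between any of jar_center, canister_center, shaker_center's own z axis and vertical above 0.6 rad).
It fails at once if the cup or the cutter is moved by more than 30 mm (distance of any of cup, cutter from where it was at the start of the episode above 0.03 m).
It also fails if it takes over 147 s, if anything falls off the work surface, if the arm or the gripper's body presses on something with over 40 N, if the wrist force passes 120 N, or if a joint passes its speed limit or range.

## Robot

A 6-joint arm with a two-finger parallel gripper is mounted at the origin on the work surface. World frame = base frame: x ahead of the robot, y to its left, z up, the work surface at z = 0. Lengths are in mm, angles in rad, forces in N, time in s.
With the tool pointing down it reaches from about 250 to 775 mm from the base axis. Payload 4 kg.
Tool frame: the origin (TCP) lies at the very end of the fingers, on their centre line; the grasp point (between the pads) lies 19 mm behind it (robot.grip_point_offset is the z of the grasp point in the tool frame, in mm); z points along the fingers, y is the direction in which the jaws open and shut (so a half turn about z gives the same grasp; the last joint's range is limited). The gripper opens to 85 mm and grips with 20 to 120 N. Pads are 22 mm wide; open, the fingers measure 114 mm over their backs; the gripper's body (76 mm by 85 mm) begins 54 mm behind the grasp point. The pads swing forward as they close: fully open they stand 13 mm farther back than shut.
Start: joints at [-1.274, 0.087, 1.371, -0, 1.684, -0.103], TCP at [214.077, -506.644, 231.341] pointing down, gripper open.
Joint ranges: [-3.1, 3.1], [-0.76, 2.03], [0.27, 2.55], [-1.08, 4.22], [0.17, 2.65], [-2.57, 2.57]. Speed limits (rad/s): [2.79, 2.79, 3.14, 3.14, 3.14, 3.14].

## Interface

Orientations are given as a unit quaternion [w, x, y, z].
In Python, from rig import robot, monitor, cams, order, nets gives the robot as it stands. Calls block until the motion is done:
- robot.move_to(position, orientation): joint-space move of the TCP to a pose.
- robot.move_straight(position, rotation=None, velocity=150, until_force=None): straight line of the TCP; rotation=None keeps the orientation; velocity is the mean speed in mm/s. With until_force (N) it stops when the force on the tool has changed by that much, and returns True; else False.
- robot.set_joints(angles): joint-space move.
- robot.ungrasp() and robot.grasp(): open the fingers fully, or close them until they stop; the grip force is fixed at half the most.
- robot.dwell(seconds).
- robot.inverse_kinematics(position, orientation): joint angles nearest the present ones, or None.
- monitor.observe(): the state.
- cams.get_image(name): name is "scene" or "top" or "wrist"; returns a dict with "image" (384x512x3 uint8, blue, green, red), "fovy" (degrees; the focal length in pixels is half the picture's height over the tangent of half this angle, whatever the lens; pixels are square), "cx", "cy" (the principal point, pixels), "k1" (the pictures are not rectified: a ray, as slopes to the right and down, at radius r is drawn at 1 + k1 r^2 times it, then the intrinsics apply), "rvec" (rotation vector, rad) and "tvec" (3), from world to camera coordinates, as OpenCV has them. Camera axes: x right, y down, z forward; pixel columns grow to the right and rows downward; lengths in mm; the calibration is good to about 2 mm. A picture is of the moment at which its call begins. There is no depth.
A pose or a line that the arm cannot do raises robot.PlanningError and nothing moves.
- order.close_job(): hands the job in, once; it reports no verdict.
Trained networks look in the newest picture that a camera, given by its name, has taken for a name from the list of things; names that differ only in an ending like _2 or _b are one class to them, and where a whole thing is asked for, a point or a joint stands for the part that bears it (a point fixed in the world has none). Each returns a list of dicts, best first, with "score" (0 to 1); they miss things now and then, are a little off and sometimes report something else, mostly with a low value. They report only what shows in the picture. A call takes as long as a camera call. They do not tell look-alikes from the thing itself.
- nets.silhouettes(camera, query): "mask" (384x512 bool, what is visible of it) and "centre" ([column, row] in pixels, amid what is visible of it).
The state is a dict: "time_s": time; "joint_pos": joint angles; "qvel": joint speeds; "tau": joint torques, N m; "position": TCP position; "tool_rot": TCP orientation; "force": force on the tool from outside, world axes, zero at the start; "moment": the same for the moment, N m; "gripper_width": finger opening in mm.
Only numpy, scipy, OpenCV 4.12 (cv2) and the standard library are available. Lean on these libraries where they do the work, as an engineer would, in place of code of your own. Each camera call takes 0.05 s, during which the arm holds its last target. There are 200 camera calls.

## Working session

There is one attempt and no reset: what is moved stays moved. The work goes in short steps, each a Python script; the robot and the scene stay as the last script left them, time stands still between calls to the robot, and variables do not carry over. Pictures are saved under pics/ and viewed, about 12 in all and at most 16, crops included, and the job is handed in when it is done.

```bash
ls; mkdir -p pics
cat > h.py <<'E'
import numpy as np, cv2
from rig import robot, monitor, cams, order, nets
def shot(n):
    return cams.get_image(n)
def ray(c,px):
    h=c["image"].shape[0]; f=h/2/np.tan(np.radians(c["fovy"])/2)
    d=np.array([(px[0]-c["cx"])/f,(px[1]-c["cy"])/f]); u=d.copy()
    for _ in range(30): u=d/(1+c["k1"]*(u@u))
    R=cv2.Rodrigues(np.array(c["rvec"],float))[0]; t=np.array(c["tvec"],float).ravel()
    return -R.T@t, R.T@np.array([u[0],u[1],1])
def at(c,px,z):
    o,d=ray(c,px); return o+d*(z-o[2])/d[2]
def proj(c,P):
    R=cv2.Rodrigues(np.array(c["rvec"],float))[0]; q=R@np.array(P,float)+np.array(c["tvec"],float).ravel()
    u=q[:2]/q[2]; u=u*(1+c["k1"]*(u@u)); f=c["image"].shape[0]/2/np.tan(np.radians(c["fovy"])/2)
    return u*f+[c["cx"],c["cy"]]
E
python3 - <<'E'
from h import *
for n in("top","scene"):
    c=shot(n); cv2.imwrite(f"pics/{n}0.png",cv2.resize(c["image"],(800,600),interpolation=cv2.INTER_CUBIC))
    print(n,c["fovy"],c["cx"],c["cy"],c["k1"],ray(c,(256,192)))
    for q in["jar_center","canister_center","shaker_center","pin_center","rack","sheet","rest","cup","cutter"]:
        for r in nets.silhouettes(n,q):
            print(q,round(r["score"],2),np.round(r["centre"]),r["mask"].sum(),np.round(at(c,r["centre"],30)))
s=monitor.observe();print(s["time_s"],s["tool_rot"],s["gripper_width"],robot.grip_point_offset)
E
```

```text
pics
top 50.695809144221236 253.63302118516418 191.40092282715136 -0.06689143118333894 (array([ 493.30106359,   -4.05783483, 1002.73107412]), array([ 0.06476498,  0.01272018, -0.99783765]))
jar_center 0.63 [222. 175.] 428 [598.  92.  30.]
canister_center 0.84 [351. 129.] 582 [ 709. -223.   30.]
canister_center 0.6 [295. 182.] 472 [579. -87.  30.]
shaker_center 0.87 [259. 177.] 464 [592.   2.  30.]
pin_center 0.98 [257. 150.] 1676 [659.   6.  30.]
rack 0.72 [260. 187.] 4605 [569.  -2.  30.]
sheet 0.64 [147. 217.] 6961 [497. 272.  30.]
rest 0.74 [384. 204.] 2403 [ 526. -299.   30.]
cup 0.61 [290. 262.] 589 [390. -71.  30.]
scene 42.94844007174819 265.5660261155846 188.95341234141532 -0.09875250748228244 (array([1067.14956214,  331.53698762,  823.26190466]), array([-0.52677537, -0.3654829 , -0.76769337]))
jar_center 0.96 [291. 244.] 1028 [595.  85.  30.]
canister_center 0.78 [222. 201.] 960 [582. -91.  30.]
canister_center 0.7 [135. 215.] 986 [ 710. -220.   30.]
canister_center 0.27 [167. 157.] 1950 [ 548. -272.   30.]
shaker_center 0.71 [256. 221.] 789 [586.  -3.  30.]
pin_center 0.73 [240. 244.] 2507 [650.   2.  30.]
pin_center 0.69 [325. 193.] 422 [446.  77.  30.]
rack 0.62 [263. 242.] 4811 [621.  37.  30.]
sheet 0.73 [402. 270.] 9563 [531. 290.  30.]
sheet 0.26 [258. 220.] 748 [582.  -2.  30.]
rest 0.97 [162. 153.] 1950 [ 544. -289.   30.]
cup 0.74 [283. 149.] 740 [382. -65.  30.]
cutter 0.75 [327. 194.] 574 [444.  83.  30.]
1.0 [8.93214902e-05 9.80086608e-01 1.98570474e-01 8.14635222e-06] 85.3558825374545 -18.700000000000003
```

View pics/top0.png

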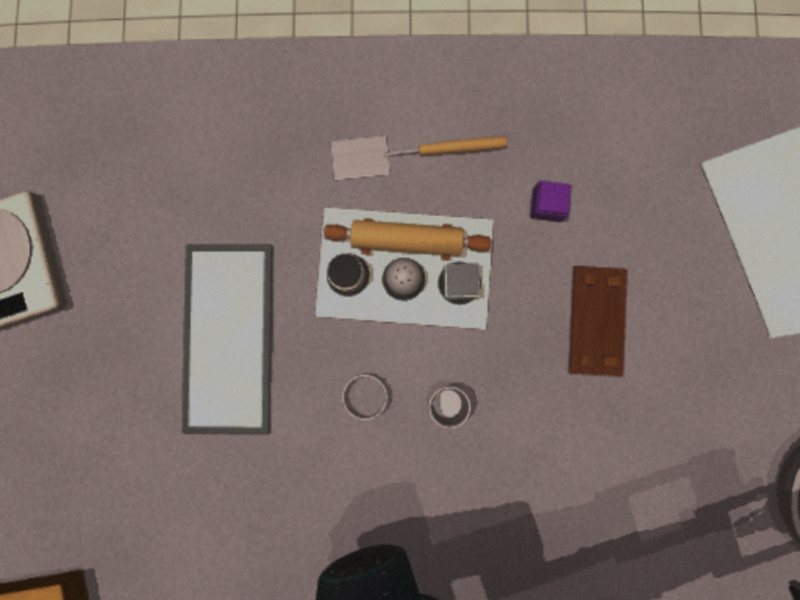

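View pics/scene0.png

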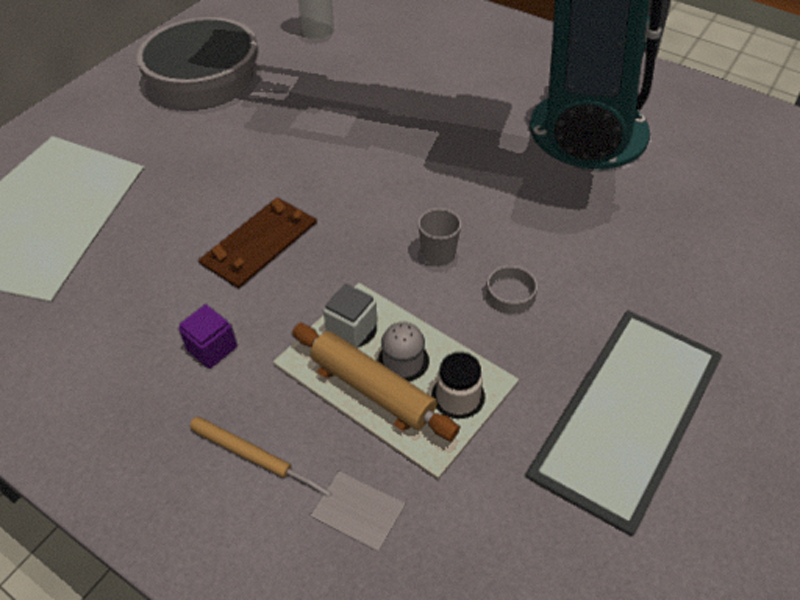

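The top view (800x600) shows, on the rack, the jar at (347,274), shaker at (404,278), canister at (462,283) and pin at (407,238). The lined sheet is at (228,338) and the dark rest at (598,320). The cup is at (450,405) and the ring at (366,397).

Look-alikes:
- **Canister:** the purple block at (551,200) is not it. I choose the grey one on the rack.
- **Sheet:** the plain paper at (770,230) is not it. I choose the dark-bordered one.
- **Pin:** the spatula handle at (463,146) is not it.

Next I'll take wrist views over the rack and the rest.

```bash
cat >> h.py <<'E'
def Q(yaw):  # tool down, jaws (tool y) along world direction yaw+90deg ; yaw=0: jaws along world y
    from scipy.spatial.transform import Rotation as R
    q=(R.from_euler('z',yaw)*R.from_quat([1,0,0,0])).as_quat(); return [q[3],q[0],q[1],q[2]]
def rect(c,m,z):
    m=m.astype(np.uint8); k=max(cv2.findContours(m,cv2.RETR_EXTERNAL,cv2.CHAIN_APPROX_NONE)[0],key=cv2.contourArea)
    P=np.array([at(c,p,z)[:2] for p in k[:,0].astype(float)],np.float32)
    return cv2.minAreaRect(P)
E
python3 - <<'E'
from h import *
for nm,p in(("rack",[500,0,380]),("rest",[450,-299,330]),("sheet",[420,272,380])):
    robot.move_to(p,Q(0))
    print(nm,np.round(monitor.observe()["joint_pos"],2))
    c=shot("wrist"); cv2.imwrite(f"pics/w_{nm}.png",c["image"]); print(c["fovy"],np.round(ray(c,(256,192)),2).tolist())
    for q,z in(("jar_center",72),("canister_center",68),("shaker_center",60),("pin_center",39),("rack",10),("sheet",10),("rest",10)):
        for r in nets.silhouettes("wrist",q)[:2]:
            b=rect(c,r["mask"],z); print(q,round(r["score"],2),np.round(r["centre"]),np.round(at(c,r["centre"],z)),"rect",np.round(b[0]),np.round(b[1]),round(b[2],1))
E
```

```text
rack [-0.11 -0.01  1.17 -0.    1.97  1.46]
61.60403187648088 [[582.8, -1.14, 519.94], [-0.32, 0.0, -0.95]]
jar_center 0.64 [190.  69.] [601.  86.  72.] rect [598.  86.] [60. 51.] 64.2
canister_center 0.95 [420.   3.] [ 680. -205.   68.] rect [ 677. -205.] [12. 64.] 0.8
canister_center 0.86 [317.  81.] [586. -81.  68.] rect [586. -79.] [51. 53.] 1.5
shaker_center 0.85 [253.  74.] [595.   4.  60.] rect [592.   4.] [53. 54.] 18.1
pin_center 0.6 [257.  30.] [653.  -2.  39.] rect [653.  -2.] [255.  45.] 85.4
rack 0.61 [272.  82.] [586. -23.  10.] rect [586.   5.] [270. 128.] 85.5
rack 0.61 [259.  28.] [659.  -4.  10.] rect [658.  -2.] [271.  49.] 85.2
sheet 0.95 [ 84. 124.] [524. 271.  10.] rect [501. 280.] [144. 297.] 89.7
rest 0.65 [446. 119.] [ 531. -297.   10.] rect [ 525. -298.] [ 89. 169.] 86.1
rest [-0.69  0.07  1.2   0.    1.88  0.88]
61.60403187648088 [[533.05, -298.49, 471.0], [-0.32, 0.0, -0.95]]
canister_center 0.83 [82. 36.] [587. -97.  68.] rect [583. -99.] [72. 52.] 89.4
shaker_center 0.78 [21. 35.] [590. -21.  60.] rect [586. -24.] [59. 54.] 76.8
shaker_center 0.46 [82. 38.] [585. -93.  60.] rect [584. -94.] [71. 53.] 89.4
pin_center 0.6 [57.  1.] [630. -58.  39.] rect [628. -49.] [88.  5.] 88.8
rack 0.95 [75. 67.] [557. -53.  10.] rect [581. -40.] [189. 124.] 85.4
rest 0.66 [260.  86.] [ 530. -302.   10.] rect [ 525. -302.] [ 85. 169.] 86.5
sheet [ 0.46 -0.    1.17 -0.    1.97  2.03]
61.60403187648088 [[503.19, 270.86, 520.17], [-0.32, 0.0, -0.95]]
jar_center 0.69 [387.  13.] [588. 108.  72.] rect [583. 103.] [39. 68.] 0.6
canister_center 0.73 [495.  23.] [579. -36.  68.] rect [577. -38.] [54. 38.] 12.9
shaker_center 0.96 [452.  13.] [591.  18.  60.] rect [583.  17.] [46. 74.] 1.0
rack 0.9 [422.  47.] [556.  28.  10.] rect [573.  12.] [263. 104.] 86.1
sheet 0.58 [250.  86.] [500. 281.  10.] rect [484. 283.] [140. 263.] 89.8
```

Run:
```python
from h import *
robot.move_to([490,0,330],Q(0))
def circ(c,im,x,y,z,r,col):
    P=np.array([proj(c,(x+r*np.cos(a),y+r*np.sin(a),z)) for a in np.linspace(0,6.28,40)]); cv2.polylines(im,[np.int32(P*s)],True,col,1)
def box(c,im,x,y,z,a,b,yaw,col):
    R=np.array([[np.cos(yaw),-np.sin(yaw)],[np.sin(yaw),np.cos(yaw)]])
    P=np.array([proj(c,[*(R@[i*a/2,j*b/2]+[x,y]),z]) for i,j in((1,1),(1,-1),(-1,-1),(-1,1))]); cv2.polylines(im,[np.int32(P*s)],True,col,1)
yr=np.radians(-4.6); s=3
def draw(c,im):
    circ(c,im,599,91,72,25,(0,255,0)); circ(c,im,592,3,52,26.5,(0,255,0)); box(c,im,585,-85,68,46,46,yr,(0,255,0))
    for p in((599,91),(592,3),(585,-85)): circ(c,im,*p,10,34,(0,0,255))
    rc=np.array([592,3])+18*np.array([np.cos(yr),np.sin(yr)]); box(c,im,*rc,10,175,270,yr,(255,0,0))
    box(c,im,653,-2,39,44,170,yr,(0,255,255)); box(c,im,525,-300,10,85,170,np.radians(-3.7),(255,0,255)); box(c,im,500,281,10,300,140,0,(255,0,255))
    return im
c=shot("wrist"); im=draw(c,cv2.resize(c["image"],None,fx=s,fy=s,interpolation=cv2.INTER_CUBIC)); cv2.imwrite("pics/ov_w.png",im[0:600,300:1100])
c=shot("top"); im=draw(c,cv2.resize(c["image"],None,fx=s,fy=s,interpolation=cv2.INTER_CUBIC)); cv2.imwrite("pics/ov_t.png",im[350:900,300:1250][:, :]); 
im=im[350:880,320:1240]; cv2.imwrite("pics/ov_t.png",cv2.resize(im,(800,460)))
```

```text
(no output)
```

View pics/ov_w.png

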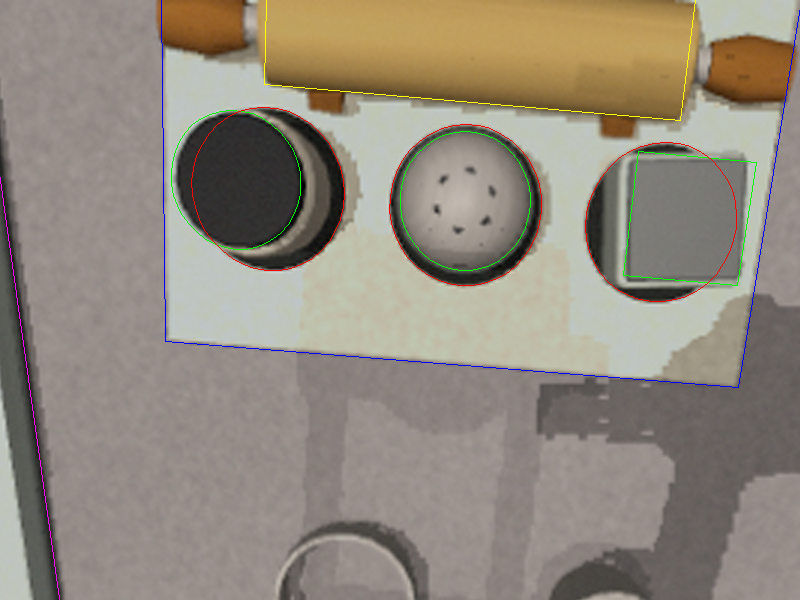

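View pics/ov_t.png

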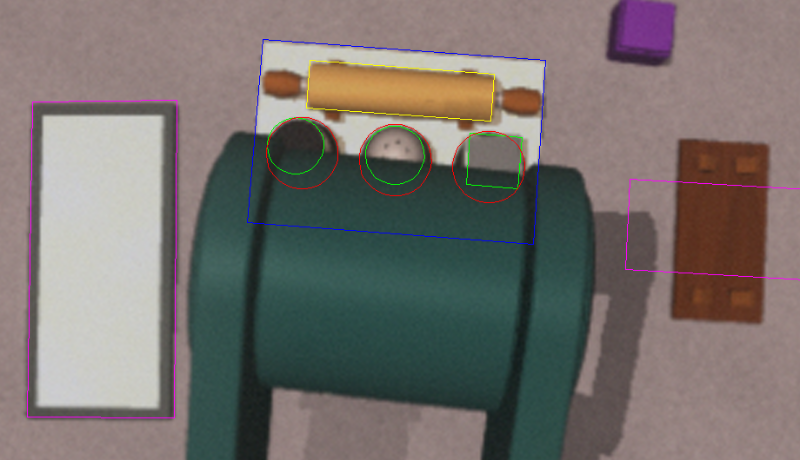

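The wrist overlay fits: jar lid at (238,180), shaker at (465,205), canister lid at (688,218), and the pin's near edge. The top overlay shows that the sheet fits, and that the rest's long axis lies along world x, centre at (719,231) there. The canister yaw is about 0°. I'll pick the jar first, with the jaws angled away from its neighbour and the pin.

```bash
cat >> h.py <<'E'
r_=np.radians
def pick(x,y,yaw,z=19,zh=130):
    robot.move_to([x,y,zh],Q(r_(yaw))); robot.move_straight([x,y,z],velocity=90); robot.grasp()
    w=monitor.observe()["gripper_width"]; robot.move_straight([x,y,zh],velocity=120)
    print("pick width",round(w,1),"lifted",round(monitor.observe()["gripper_width"],1))
def place(x,y,yaw,z=19,zh=130,zmin=16):
    robot.move_to([x,y,zh],Q(r_(yaw))); robot.move_straight([x,y,z+5],velocity=110)
    hit=robot.move_straight([x,y,zmin],velocity=15,until_force=4); s=monitor.observe()
    robot.ungrasp(); robot.move_straight([x,y,zh],velocity=120)
    print("place hit",hit,"z",np.round(s["position"],1),"t",round(monitor.observe()["time_s"],1))
E
python3 - <<'E'
from h import *
pick(599,91,-26.6)
place(595,281,0)
c=shot("scene"); cv2.imwrite("pics/s1.png",cv2.resize(c["image"][90:384,100:512],None,fx=1.9,fy=1.9))
E
```

```text
pick width 54.3 lifted 54.6
place hit True z [595.6 281.3  20.1] t 16.4
```

View pics/s1.png

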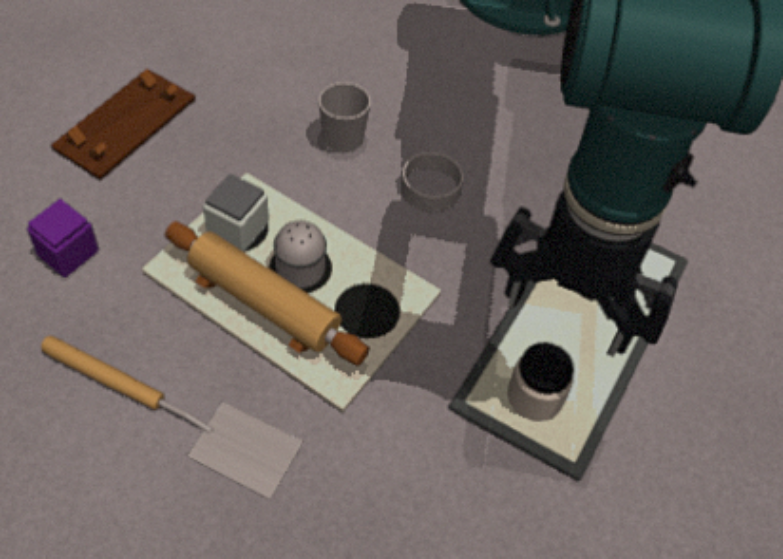

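The jar stands upright on the sheet at (543,380), and the other things are undisturbed. Next are the canister and the shaker.

Run:
```python
from h import *
pick(585,-85.5,0)
place(500,281,0)
pick(592,3,-4.6)
place(405,281,-4.6)
robot.move_to([560,0,250],Q(r_(85.4)))
c=shot("scene"); cv2.imwrite("pics/s2.png",cv2.resize(c["image"][90:384,100:512],None,fx=1.9,fy=1.9))
c=shot("wrist")
for r in nets.silhouettes("wrist","pin_center")[:2]: print(r["score"],rect(c,r["mask"],39))
```

```text
pick width 51.5 lifted 51.7
place hit True z [500.6 281.3  19.7] t 25.1
pick width 51.5 lifted 51.2
place hit True z [405.5 281.3  19.9] t 33.4
0.93 ((653.8099365234375, -2.1432647705078125), (257.1137390136719, 46.13826370239258), 85.7253189086914)
0.46 ((606.640869140625, 9.689865112304688), (247.87039184570312, 161.96754455566406), 85.45933532714844)
```

View pics/s2.png

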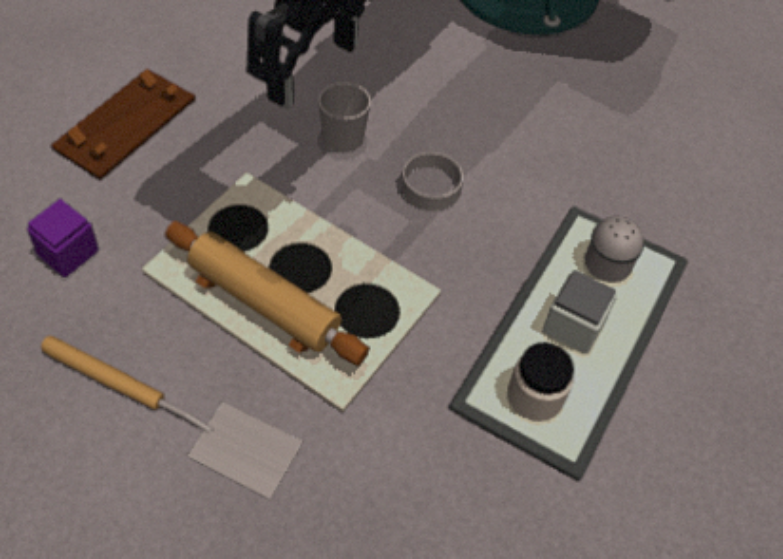

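All three stand upright on the sheet, the pads are empty and the pin is untouched at (265,290). Now the pin.

Run:
```python
from h import *
pick(653.5,-2,85.5,z=20,zh=150)
place(525,-300.5,-3.5,z=20,zh=180,zmin=17)
robot.move_to([450,-299,330],Q(0))
c=shot("wrist"); cv2.imwrite("pics/w_pin.png",c["image"])
for q,z in(("pin_center",39),("rest",10)):
  for r in nets.silhouettes("wrist",q)[:2]: print(q,round(r["score"],2),rect(c,r["mask"],z))
c=shot("scene"); cv2.imwrite("pics/s3.png",cv2.resize(c["image"][60:354,60:472],None,fx=1.9,fy=1.9))
```

```text
pick width 42.9 lifted 42.4
place hit True z [ 525.3 -301.1   20.5] t 44.5
pin_center 0.7 ((512.5839233398438, -301.3416748046875), (44.16725158691406, 230.3218536376953), 86.33415222167969)
rest 0.81 ((527.20361328125, -269.3868103027344), (19.854703903198242, 169.03570556640625), 85.97589874267578)
```

View pics/w_pin.png

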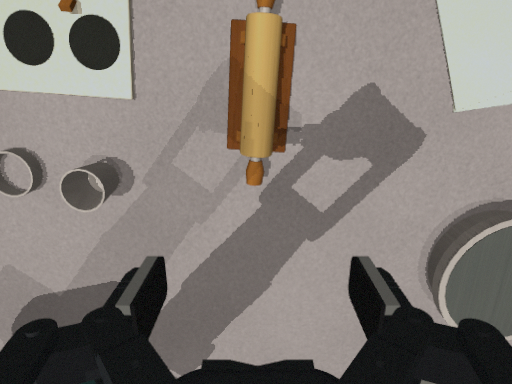

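View pics/s3.png

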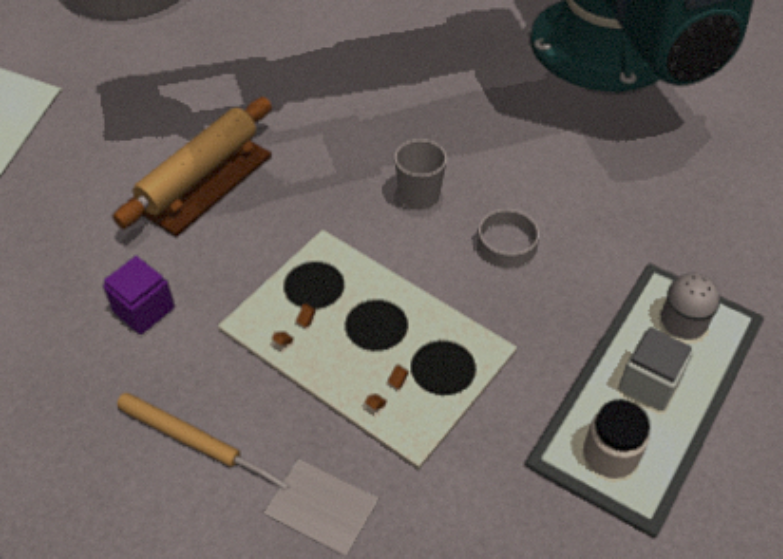

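The pin lies in the rest's saddles: barrel from (263,12) to (256,157) in the wrist view, squarely over the board. I'll check its centring from a view that holds the whole pin.

Run:
```python
from h import *
robot.move_to([470,-210,330],Q(0))
c=shot("wrist")
for q,z in(("pin_center",39),("rest",10)):
  for r in nets.silhouettes("wrist",q)[:1]: print(q,round(r["score"],2),rect(c,r["mask"],z))
print("wrist barrel ends?")
c=shot("top"); im=cv2.resize(c["image"],None,fx=5,fy=5,interpolation=cv2.INTER_CUBIC)
for q,z in(("pin_center",39),("rest",10)):
  for r in nets.silhouettes("top",q)[:1]: print(q,round(r["score"],2),rect(c,r["mask"],z))
for z,a,b,col in((39,44,170,(0,255,255)),(10,85,170,(255,0,255))):
  t=np.radians(-3.5);R=np.array([[np.cos(t),-np.sin(t)],[np.sin(t),np.cos(t)]])
  P=np.array([proj(c,[*(R@[i*b/2,j*a/2]+[525,-300.5]),z]) for i,j in((1,1),(1,-1),(-1,-1),(-1,1))]); cv2.polylines(im,[np.int32(P*5)],True,col,1)
u=np.int32(proj(c,[525,-300,20])*5); cv2.imwrite("pics/t4.png",im[u[1]-300:u[1]+300,u[0]-300:u[0]+300])
```

```text
pin_center 0.59 ((522.997802734375, -301.65185546875), (46.11140441894531, 251.6994171142578), 86.76736450195312)
rest 0.88 ((526.8531494140625, -271.852294921875), (26.008853912353516, 168.35284423828125), 86.39376068115234)
wrist barrel ends?
pin_center 0.56 ((567.9383544921875, -305.151611328125), (46.76112747192383, 171.59585571289062), 86.47753143310547)
rest 0.57 ((542.1370849609375, -274.72100830078125), (27.19569206237793, 133.0257110595703), 88.63004302978516)
```

View pics/t4.png

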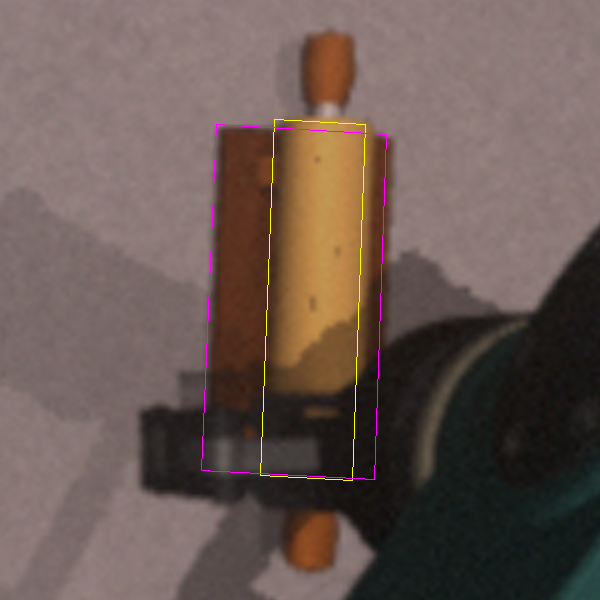

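The pin is centred lengthwise to 1–2 mm: its barrel end is at the predicted (320,122), and the board end is in the same place. It is also parallel to the rest. Now the containers go back: canister, shaker, jar.

Run:
```python
from h import *
robot.move_to([500,281,220],Q(0))
pick(500.4,281,0); place(585,-85,0)
pick(405.4,281,-4.6); place(592,3,-60)
pick(595.4,281,-30); place(599,91,-40)
robot.move_to([330,250,330],Q(0)); robot.dwell(.5)
c=shot("scene"); cv2.imwrite("pics/s5.png",cv2.resize(c["image"][60:354,60:472],None,fx=1.9,fy=1.9))
c=shot("top"); s=4; im=cv2.resize(c["image"],None,fx=s,fy=s,interpolation=cv2.INTER_CUBIC)
def circ(x,y,z,r,col):
    P=np.array([proj(c,(x+r*np.cos(a),y+r*np.sin(a),z)) for a in np.linspace(0,6.28,40)]); cv2.polylines(im,[np.int32(P*s)],True,col,1)
circ(599,91,72,25,(0,255,0)); circ(592,3,52,26.5,(0,255,0)); circ(585,-85,68,23,(0,255,0))
for p in((599,91),(592,3),(585,-85)): circ(*p,10,34,(0,0,255))
u=np.int32(proj(c,[565,-105,20])*s); cv2.imwrite("pics/t5.png",im[u[1]-250:u[1]+250,u[0]-400:u[0]+400])
for q,z in(("pin_center",39),("jar_center",72),("canister_center",68),("shaker_center",60)):
  for r in nets.silhouettes("top",q)[:2]: b=rect(c,r["mask"],z); print(q,round(r["score"],2),np.round(b[0]),np.round(b[1]),round(b[2],1))
print(monitor.observe()["time_s"])
```

```text
pick width 51.6 lifted 51.3
place hit True z [585.8 -85.2  19.7] t 55.8
pick width 52.1 lifted 51.5
place hit True z [592.6   2.9  19.8] t 64.5
pick width 54.8 lifted 54.6
place hit True z [599.6  91.   20.1] t 72.2
pin_center 0.73 [ 526. -303.] [ 47. 256.] 86.5
jar_center 0.76 [596.  89.] [51. 51.] 0.1
jar_center 0.55 [ 524. -257.] [ 29. 161.] 85.3
canister_center 0.86 [ 703. -218.] [58. 62.] 80.3
canister_center 0.69 [583. -85.] [51. 54.] 89.5
shaker_center 0.76 [590.   2.] [55. 55.] 44.8
74.3833
```

View pics/s5.png

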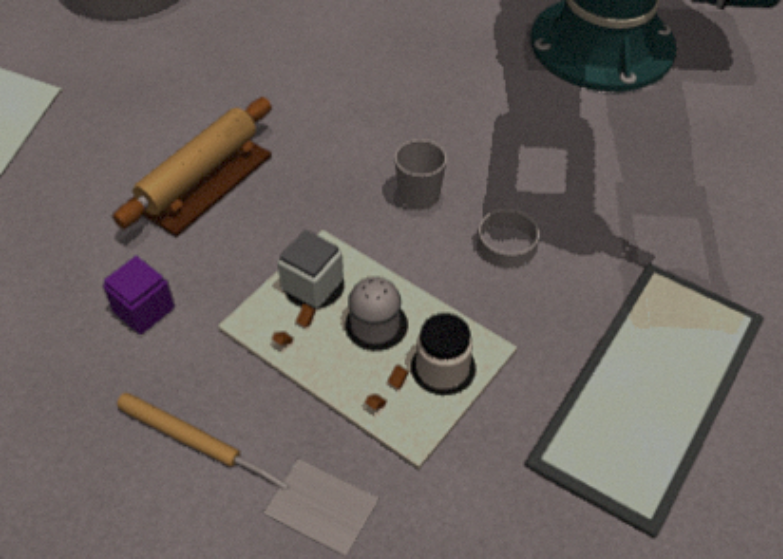

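View pics/t5.png

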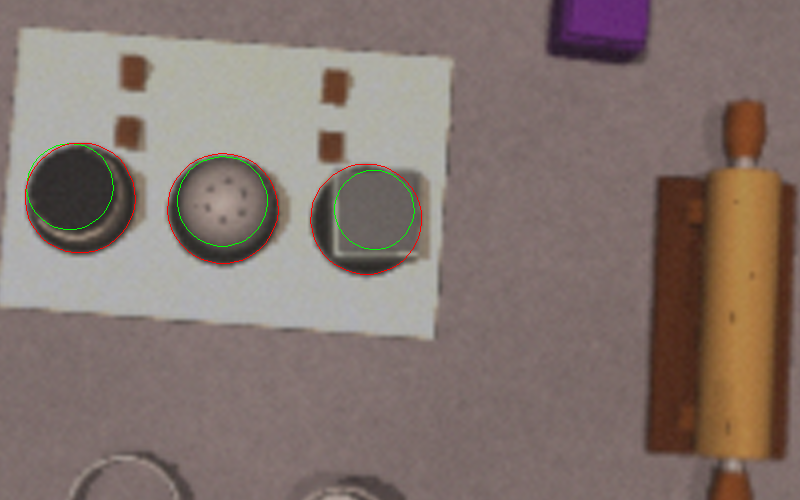

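All three containers stand upright and centred on their pads, at (70,187), (222,205) and (375,210) in the top view. The pin lies in the rest from (745,170) to (735,460), and the cup and ring are unmoved. Handing in.

```bash
python3 -c "
from h import *
order.close_job(); print(monitor.observe()['time_s'])"
```

```text
the job is handed in; nothing more can be done
the job is handed in; nothing more can be done
```

The job is handed in, and by my last checks every part of it was met; the hand-in itself reports no verdict. I moved the jar, canister and shaker to the sheet, laid the pin in the dark rest, then put each container back on its own pad. It took about 74 s of the 147 s allowed.

- **Containers:** they stand upright on their pads, within about 3 mm of where I measured them at the start. The cup and the ring cutter look unmoved.
- **Pin:** seen from above, its centre is at about (526, -303) mm against the rest's (525, -300.5) mm, and it lies parallel to the rest to about 1°.
- **Disagreements:** one earlier network reading of the pin's position was wrong (568 mm along x) because the arm was in the way; the later clear views contradict it. The networks also mistook the purple block for the canister and the dark rest for the jar, and I ignored both.

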